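Snap the slide box lid shut all round

ROBOT

A 6-joint arm with a two-finger parallel gripper is mounted at the origin on the work surface. World frame = base frame: x ahead of the robot, y to its left, z up, the work surface at z = 0. Lengths are in m, angles in rad, forces in N, time in s.
With the tool pointing down it reaches from about 0.275 to 0.875 m from the base axis. Payload 12.5 kg.
Tool frame: the origin (TCP) lies at the very end of the fingers, on their centre line; the grasp point (between the pads) lies 19 mm behind it; z points along the fingers, y is the direction in which the jaws open and shut (so a half turn about z gives the same grasp; the last joint's range is limited). The gripper opens to 85 mm and grips with 20 to 120 N. Pads are 22 mm wide; open, the fingers measure 114 mm over their backs; the gripper's body (76 mm by 85 mm) begins 54 mm behind the grasp point. The pads swing forward as they close: fully open they stand 13 mm farther back than shut.
Start: joints at [-1.345, 0.351, 1.652, -0, 1.139, -0.085], TCP at [0.168, -0.524, 0.231] pointing down, gripper open.
Joint ranges: [-2.75, 2.75], [-0.79, 2.1], [0.01, 2.65], [-1.57, 4.71], [0.07, 3.14], [-2.87, 2.87]. Speed limits (rad/s): [2.22, 2.22, 2.79, 3.14, 3.14, 3.14].

INTERFACE

Orientations are given as a unit quaternion [x, y, z, w].
In Python, from workcell import * gives the robot as it stands.
- The arm moves only by the tool send_rows, never from a script. Its argument "targets" is a list of rows, each a list of 5 numbers: the closure in counts, from 0 (fully open) to 255 (shut), then the shift along the tool's x, y, z as a fraction of full scale, then the turn about the tool's z as a fraction of full scale. In form: [[hand, tx, ty, tz, yaw], ...]. A call has 1 to 20 rows; each row is the pose to reach, as a shift and turn from the pose measured when the call began, along the tool's axes at that moment; what a row does not reach only later rows make up. Full scale, the value 1, is 40 cm for a shift and 45 degrees for a turn. A row lasts 1/12 s, in which the tool goes at most 41.7 mm and 7.16 degrees, less where a joint would pass 70% of its speed; a pose out of reach is approached as far as the arm can. A call with a number of a shift or a turn outside -1 to 1 is refused whole. A call with a gripper value outside its range is refused whole. The fingers move at their own pace and stop on an object; the grip force is fixed at half the most. Time passes only in rows, so rows that repeat a pose let the fingers close. It gives the time, the measured TCP pose, the force and the opening at its end, in the units of the state.
- get_obs(): the state, without advancing time (a new reading comes with each control period).
- snapshot(name): name is "scene" or "top"; returns the picture (400x640x3 uint8, red, green, blue); there is no depth.
- camera_info(name): a dict with "intrinsics" (3x3 intrinsics, pixels), "k1" (the pictures are not rectified: a ray, as slopes to the right and down, at radius r is drawn at 1 + k1 r^2 times it, then the intrinsics apply), "R" (3x3) and "t" (3): a world point X has camera coordinates R X + t. Camera axes: x right, y down, z forward; pixel columns grow to the right and rows downward; lengths in m; the calibration is good to about 2 mm. A picture is of the moment at which its call begins. camera_info takes no time and is no camera call.
- finish_job(): hands the job in, once; it reports no verdict.
The state is a dict: "time": time; "q": joint angles; "joint_vel": joint speeds; "joint_efforts": joint torques, N m; "position": TCP position; "orientation": TCP orientation; "force": force on the tool from outside, world axes, zero at the start; "ft_torque": the same for the moment, N m; "finger_gap": finger opening in m.
Only numpy, scipy, OpenCV 4.12 (cv2) and the standard library are available. Lean on these libraries where they do the work, as an engineer would, in place of code of your own. Each camera call takes 0.05 s, during which the arm holds its last target.

TASK

Close the lid of the large slide box: press down the four raised grey rim sections around the clear window, in any order, until every one has clicked shut and lies flush. Only press with the fingertips: do not press on the clear window, do not lift the box or shove it from its place, and leave the other things on the bench where they are.

Things in the scene. Friction and masses are not known exactly. Their poses are not given: they have to be found in the camera images.
- slidebox: White slide box, loose, 0.75 kg, 138 (its x) by 178 (its y) mm, 46 mm tall when shut. Origin: centre of its underside, z up, near side at -x. Lid: four fixed white corners 34 mm square, tops 46 mm up; a recessed clear window in the middle; between the corners four grey rim sections hinged at the window's edge, 34 mm wide, outer edges 14 mm too high when raised; shut, they are flush with the corners.
- window: Thin clear window in the lid, 62 (x) by 102 (y) mm; not to be pressed. Origin: centre of the box's underside, axes as the box; the pane lies 39 to 41 mm above that.
- rim_near (a joint): Angle of the near rim section, rad: 0 to 0.02 shut and flush, 0.36 to 0.42 raised, as at the start. It takes up to about 8 N at the press point, less and less on the way down; let go above about 0.2 it stays part-open or springs up again; pressed below about 0.15 it snaps shut by itself and stays.
- press_near (a point): Point on top of the near section (106 mm long), mid-length, 25 mm out from its hinge, 9 mm in from its outer edge; moves with it. Shut, it is 46 mm above the bench and 60 mm from the box's centre towards the box's -x (hinge line at 35 mm). Its x axis points outward from the hinge, z out of the top face.
- rim_far (a joint): Angle of the far rim section, rad: 0 to 0.02 shut and flush, 0.36 to 0.42 raised, as at the start. It takes up to about 8 N at the press point, less and less on the way down; let go above about 0.2 it stays part-open or springs up again; pressed below about 0.15 it snaps shut by itself and stays.
- press_far (a point): Point on top of the far section (106 mm long), mid-length, 25 mm out from its hinge, 9 mm in from its outer edge; moves with it. Shut, it is 46 mm above the bench and 60 mm from the box's centre towards the box's +x (hinge line at 35 mm). Its x axis points outward from the hinge, z out of the top face.
- rim_left (a joint): Angle of the left rim section, rad: 0 to 0.02 shut and flush, 0.36 to 0.42 raised, as at the start. It takes up to about 8 N at the press point, less and less on the way down; let go above about 0.2 it stays part-open or springs up again; pressed below about 0.15 it snaps shut by itself and stays.
- press_left (a point): Point on top of the left section (66 mm long), mid-length, 25 mm out from its hinge, 9 mm in from its outer edge; moves with it. Shut, it is 46 mm above the bench and 80 mm from the box's centre towards the box's +y (hinge line at 55 mm). Its x axis points outward from the hinge, z out of the top face.
- rim_right (a joint): Angle of the right rim section, rad: 0 to 0.02 shut and flush, 0.36 to 0.42 raised, as at the start. It takes up to about 8 N at the press point, less and less on the way down; let go above about 0.2 it stays part-open or springs up again; pressed below about 0.15 it snaps shut by itself and stays.
- press_right (a point): Point on top of the right section (66 mm long), mid-length, 25 mm out from its hinge, 9 mm in from its outer edge; moves with it. Shut, it is 46 mm above the bench and 80 mm from the box's centre towards the box's -y (hinge line at 55 mm). Its x axis points outward from the hinge, z out of the top face.
- oil: Bystander: amber dropper bottle with black cap, 28 mm diameter, 70 mm tall. Origin at the centre of its underside. Leave alone.
- dish: Bystander: closed clear petri dish, 90 mm diameter, 15 mm tall. Origin at the centre of its underside. Leave alone.
- marker: Bystander: white marker pen with black cap lying flat, 130 mm long (along its y), 17 mm tall at its clip. Origin at the centre of its underside. Leave alone.
- jar: Bystander: glass jar with black lid, 60 mm diameter, 80 mm tall. Origin at the centre of its underside. Leave alone.
- mailer: Bystander: white slide mailer, 80 x 30 x 20 mm. Origin at the centre of its underside. Leave alone.
- tuberack: Bystander: grey empty tube rack, 110 x 60 x 45 mm. Origin at the centre of its underside. Leave alone.
- smallbox: Bystander: smaller box, already shut, white with flat grey lid, 74 x 94 mm, 31 mm tall. Origin at the centre of its underside. Leave alone.

How it is judged:
By the outcome, as a careful person would: the job done as asked, in the order asked, and still so for the second after the job is handed in, with the robot touching nothing.
It also fails if it takes over 51 s, if anything falls off the work surface, if the arm or the gripper's body presses on something with over 40 N, if the wrist force passes 120 N, or if a joint passes its speed limit or range.

## Working session

There is one attempt and no reset: what is moved stays moved. The work goes in short steps, Python scripts to look and compute and a tool call to move; the robot and the scene stay as the last step left them, time stands still between calls to the robot, and variables do not carry over. Pictures are saved under pics/ and viewed, and the job is handed in when it is done.

Besides the shell and the picture viewer there is one more tool, called after ">>>" as name([rows], argument=value, ...), one row to a line, values as JSON. send_rows: Moves the arm, as the interface text tells. Shift numbers are shares of 40 cm and turn numbers shares of 45 degrees, none past 1 either way. Its arguments: {"type":"object","properties":{"targets":{"type":"array"}},"required":["targets"]}

```bash
mkdir -p pics; python3 - <<'E'
from workcell import *
import cv2
for n in("scene","top"):
    im=snapshot(n); cv2.imwrite(f"pics/{n}0.png",im[:,:,::-1]); c=camera_info(n); print(n,c)
o=get_obs(); print(o)
E
```

```text
scene {'intrinsics': array([[363.16165788,   0.        , 313.83581646],
       [  0.        , 363.16165788, 207.45020266],
       [  0.        ,   0.        ,   1.        ]]), 'k1': -0.013801985795604257, 'R': array([[ 0.63021081,  0.77641949, -0.00266621],
       [ 0.49865481, -0.40737975, -0.76510465],
       [-0.59512832,  0.48084771, -0.64390043]]), 't': array([-0.39649804, -0.24863956,  1.05753452])}
top {'intrinsics': array([[425.52600867,   0.        , 313.84878205],
       [  0.        , 425.52600867, 194.41278527],
       [  0.        ,   0.        ,   1.        ]]), 'k1': -0.10225236529740131, 'R': array([[-0.00686   , -0.99955516, -0.02902454],
       [-0.99400954,  0.00998227, -0.10883654],
       [ 0.10907785,  0.02810405, -0.99363584]]), 't': array([0.05518112, 0.58775371, 1.0182443 ])}
{'time': 0.1, 'q': array([-1.34463262e+00,  3.51161913e-01,  1.65235112e+00,  7.24044879e-06,
        1.13908306e+00, -8.46136922e-02]), 'joint_vel': array([-0.0011264 , -0.00091363, -0.00073627, -0.00091953,  0.00065224,
        0.00080997]), 'joint_efforts': array([ 6.66880260e-04, -5.06833076e+01, -2.91876537e+01, -9.11040843e-05,
        2.66515250e-03, -7.35922640e-06]), 'position': array([ 0.16814326, -0.52336444,  0.23082686]), 'orientation': array([ 9.87951559e-01,  1.54762612e-01, -3.22002038e-05, -5.00691931e-04]), 'force': array([ 0.99823631, -0.23536479,  0.46109804]), 'ft_torque': array([ 0.02358253, -0.0031031 , -0.0193282 ]), 'finger_gap': 0.08542349271253022}
```

View pics/scene0.png

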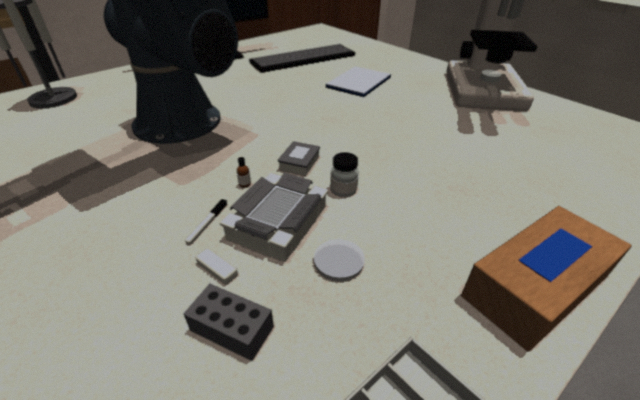

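View pics/top0.png

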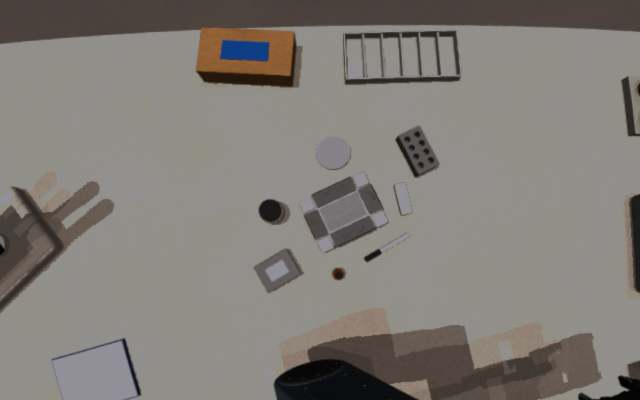

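The top view shows the box at about (343,212), rotated; the oil bottle is at (338,273), jar (271,211), dish (333,153), marker (387,247), mailer (403,198), rack (417,151) and small box (277,270). I'll enlarge it to read the corners.

```bash
python3 - <<'E'
import cv2
im=cv2.imread("pics/top0.png"); cv2.imwrite("pics/topc.png",cv2.resize(im[160:260,285:405],None,fx=6,fy=6,interpolation=cv2.INTER_CUBIC))
im=cv2.imread("pics/scene0.png"); cv2.imwrite("pics/scenec.png",cv2.resize(im[160:265,210:340],None,fx=5.5,fy=5.5,interpolation=cv2.INTER_CUBIC))
E
```

```text
(no output)
```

View pics/topc.png

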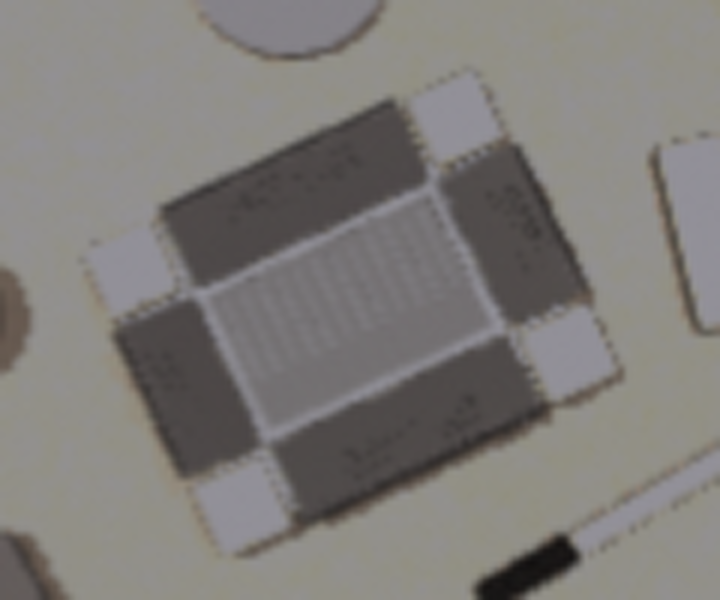

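View pics/scenec.png

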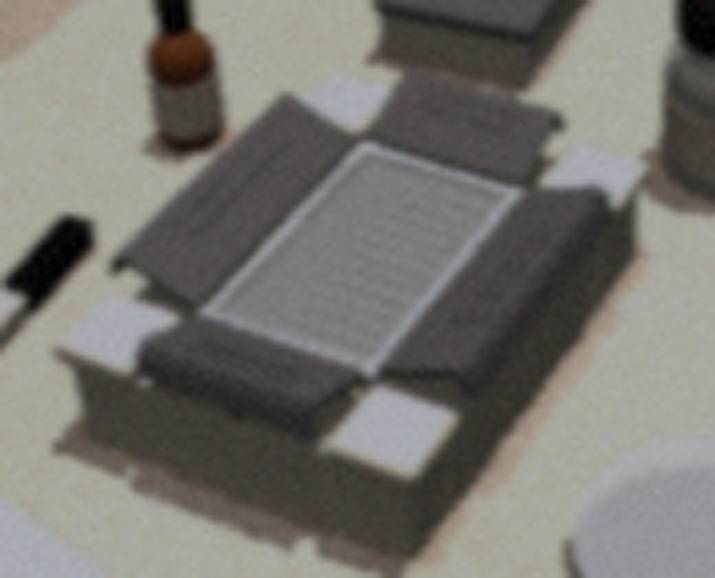

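```bash
cat > h.py <<'E'
from workcell import *
import numpy as np, cv2
from scipy.optimize import least_squares
def proj(n,X):
    c=camera_info(n); r,_=cv2.Rodrigues(c["R"])
    d=np.array([c["k1"],0,0,0.]); 
    return cv2.projectPoints(np.asarray(X,float),r,c["t"],c["intrinsics"],d)[0].reshape(-1,2)
def box2w(p,P):
    x,y,th=p; P=np.asarray(P,float); c,s=np.cos(th),np.sin(th)
    return np.c_[x+c*P[:,0]-s*P[:,1],y+s*P[:,0]+c*P[:,1],P[:,2]]
def ray(n,uv,z):
    c=camera_info(n); u=cv2.undistortPoints(np.array([[uv]],float),c["intrinsics"],np.array([c["k1"],0,0,0.]))[0,0]
    d=c["R"].T@np.array([u[0],u[1],1]); o=-c["R"].T@c["t"]; return o+d*(z-o[2])/d[2]
E
cat > fit.py <<'E'
from h import *
ct=np.array([[475,70],[85,262],[235,555],[622,374]],float); it=(ct+.5)/6-.5+[285,160]
cs=np.array([[410,476],[640,170],[60,350]],float); isn=(cs+.5)/5.5-.5+[210,160]
C=np.array([[69,-89,46],[69,89,46],[-69,89,46],[-69,-89,46]])/1000.
S=C[[0,1,3]]
w=[ray("top",u,.046) for u in it]; print(np.round(w,4))
for use in("t","s","ts"):
    f=lambda p:np.r_[(proj("top",box2w(p,C))-it).ravel()*("t" in use),(proj("scene",box2w(p,S))-isn).ravel()*("s" in use)]
    r=least_squares(f,[*np.mean(w,0)[:2],.4]); print(use,r.x,np.round(r.fun,1))
p=r.x
for n,pt in dict(near=(-.06,0),far=(.06,0),left=(0,.08),right=(0,-.08)).items(): print(n,box2w(p,[[*pt,.046]]))
E
python3 fit.py
python3 - <<'E'
from h import *
for n,uv,z in [("oil",(338.5,273),.07),("jar",(271,211),.08),("dish",(333,153),.015),("smallbox",(277,270),.031),("mailer",(403,198),.02)]: print(n,ray("top",uv,z))
E
```

```text
[[ 0.6426 -0.0728  0.046 ]
 [ 0.5655  0.0868  0.046 ]
 [ 0.4469  0.027   0.046 ]
 [ 0.518  -0.1297  0.046 ]]
t [ 0.54331396 -0.02219761  0.44171695] [ 0.1 -0.5 -0.4 -0.9 -0.7  1.7  1.  -0.4  0.   0.   0.  -0.  -0.   0. ]
s [ 0.54166051 -0.02234139  0.44418552] [ 0.   0.  -0.  -0.  -0.   0.   0.   0.   0.8  0.7  1.7 -1.6 -2.4 -0.2]
ts [ 0.54261857 -0.02236466  0.44176685] [ 0.2 -0.2 -0.3 -0.6 -0.7  2.   1.1 -0.1  1.   1.   2.1 -1.3 -2.2 -0. ]
near [[ 0.48837871 -0.0480169   0.046     ]]
far [[0.59685843 0.00328758 0.046     ]]
left [[0.50841558 0.04995516 0.046     ]]
right [[ 0.57682156 -0.09468447  0.046     ]]
oil [ 0.3985428  -0.00727579  0.07      ]
jar [0.54468915 0.15024684 0.08      ]
dish [0.69545744 0.00134611 0.015     ]
smallbox [0.40353986 0.14160314 0.031     ]
mailer [ 0.57837846 -0.17182524  0.02      ]
```

Box centre is at about (0.543, -0.022) with yaw 0.442 rad, and the two cameras agree within 2 mm. Next I'll move near it, shut the fingers and align the yaw.

>>> send_rows([
  [255,0.4,-0.35,0,-0.167],
  [255,0.9,-0.8,0,-0.167],
  [255,0.9,-0.8,0,-0.167],
  [255,0.9,-0.8,0,-0.167],
  [255,0.9,-0.8,0,-0.167],
  [255,0.9,-0.8,0,-0.167],
  [255,0.9,-0.8,0,-0.167],
  [255,0.9,-0.8,0,-0.167],
  [255,0.9,-0.8,0,-0.167],
  [255,0.9,-0.8,0,-0.167],
  [255,0.9,-0.8,0,-0.167],
  [255,0.9,-0.8,0,-0.167],
  [255,0.9,-0.8,0,-0.167],
  [255,0.9,-0.8,0,-0.167],
  [255,0.9,-0.8,0,-0.167],
  [255,0.9,-0.8,0,-0.167],
  [255,0.9,-0.8,0,-0.167],
  [255,0.9,-0.8,0,-0.167],
])

```text
time: 1.6
position: [0.4128, -0.1093, 0.2312]
orientation: [0.976, 0.218, -0.0, -0.001]
force: [-0.4, 0.1, -1.0]
finger_gap: -0.0003
```

```bash
cat > go.py <<'E'
from h import *
from scipy.spatial.transform import Rotation as R
o=get_obs(); M=R.from_quat(o["orientation"]).as_matrix(); p=[.5426,-.0224,.442]
print(o["time"],np.round(o["position"],4),np.round(o["force"],1),o["finger_gap"],"yaw tool x",np.arctan2(M[1,0],M[0,0]),np.round(M[:,2],3))
for n,pt in dict(near=(-.06,0),far=(.06,0),left=(0,.079),right=(0,-.079)).items():
    for z in (.10,.047): print(n,z,np.round(M.T@(box2w(p,[[*pt,z]])[0]-o["position"])/.4,4))
E
python3 go.py
```

```text
1.6 [ 0.4128 -0.1093  0.2312] [-0.4  0.1 -1. ] -0.0003452964049412969 yaw tool x 0.44046357801989056 [-0.     0.001 -1.   ]
near 0.1 [ 0.2362 -0.0575  0.3281]
near 0.047 [ 0.2361 -0.0574  0.4606]
far 0.1 [ 0.5362 -0.058   0.3281]
far 0.047 [ 0.5361 -0.0579  0.4606]
left 0.1 [ 0.3859 -0.2553  0.3283]
left 0.047 [ 0.3858 -0.2551  0.4608]
right 0.1 [0.3865 0.1397 0.3279]
right 0.047 [0.3864 0.1399 0.4604]
```

>>> send_rows([
  [255,0.236,-0.0575,0.1,0],
  [255,0.236,-0.0575,0.2,0],
  [255,0.236,-0.0575,0.28,0],
  [255,0.236,-0.0575,0.328,0],
  [255,0.236,-0.0575,0.34,0],
  [255,0.236,-0.0575,0.355,0],
  [255,0.236,-0.0575,0.37,0],
  [255,0.236,-0.0575,0.385,0],
  [255,0.236,-0.0575,0.4,0],
  [255,0.236,-0.0575,0.41,0],
  [255,0.236,-0.0575,0.42,0],
  [255,0.236,-0.0575,0.43,0],
  [255,0.236,-0.0575,0.44,0],
  [255,0.236,-0.0575,0.45,0],
  [255,0.236,-0.0575,0.455,0],
  [255,0.236,-0.0575,0.46,0],
  [255,0.236,-0.0575,0.46,0],
  [255,0.236,-0.0575,0.46,0],
])

```text
time: 3.1
position: [0.4884, -0.048, 0.0472]
orientation: [0.976, 0.218, 0.0, -0.001]
force: [0.0, 0.3, -0.1]
finger_gap: 0.0002
```

```bash
python3 go.py; python3 - <<'E'
from h import *
im=snapshot("scene")[:,:,::-1]; cv2.imwrite("pics/scene1.png",cv2.resize(im[140:265,190:340],None,fx=5,fy=4.7,interpolation=cv2.INTER_CUBIC))
E
```

```text
3.1 [ 0.4884 -0.048   0.0472] [ 0.   0.3 -0.1] 0.00016205351386700011 yaw tool x 0.4404691004732845 [-0.     0.001 -1.   ]
near 0.1 [ 0.    -0.    -0.132]
near 0.047 [-0.      0.0001  0.0005]
far 0.1 [ 0.3    -0.0005 -0.1319]
far 0.047 [ 0.3    -0.0004  0.0006]
left 0.1 [ 0.1497 -0.1978 -0.1318]
left 0.047 [ 0.1497 -0.1976  0.0007]
right 0.1 [ 0.1503  0.1972 -0.1322]
right 0.047 [0.1503 0.1974 0.0003]
```

View pics/scene1.png

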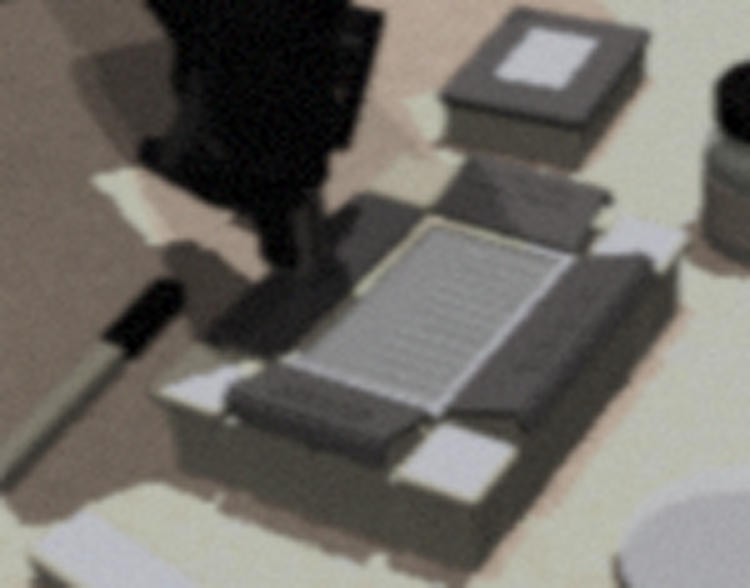

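The near section looks flat: its edge at (215,335) is now level with the corner, and the force is about 0. Next is the far section.

>>> send_rows([
  [255,0,0,-0.07,0],
  [255,0,0,-0.14,0],
  [255,0.1,0,-0.14,0],
  [255,0.2,0,-0.14,0],
  [255,0.3,0,-0.14,0],
  [255,0.3,0,-0.13,0],
  [255,0.3,0,-0.11,0],
  [255,0.3,0,-0.09,0],
  [255,0.3,0,-0.075,0],
  [255,0.3,0,-0.06,0],
  [255,0.3,0,-0.05,0],
  [255,0.3,0,-0.04,0],
  [255,0.3,0,-0.03,0],
  [255,0.3,0,-0.02,0],
  [255,0.3,0,-0.01,0],
  [255,0.3,0,-0.005,0],
  [255,0.3,0,0,0],
  [255,0.3,0,0,0],
])

```text
time: 4.65
position: [0.5966, 0.0031, 0.0469]
orientation: [0.976, 0.218, -0.0, -0.001]
force: [-0.7, 0.2, 0.1]
finger_gap: -0.0002
```

```bash
python3 go.py
```

```text
4.65 [0.5966 0.0031 0.0469] [-0.7  0.2  0.1] -0.0002139366217425815 yaw tool x 0.44052269733058375 [-0.001  0.001 -1.   ]
near 0.1 [-2.992e-01  2.000e-04 -1.327e-01]
near 0.047 [-2.992e-01  3.000e-04 -2.000e-04]
far 0.1 [ 0.0008 -0.0003 -0.1329]
far 0.047 [ 0.0008 -0.0001 -0.0004]
left 0.1 [-0.1495 -0.1976 -0.1325]
left 0.047 [-0.1495 -0.1974 -0.    ]
right 0.1 [-0.149   0.1974 -0.133 ]
right 0.047 [-0.1489  0.1976 -0.0005]
```

Then the left section.

>>> send_rows([
  [255,0,0,-0.07,0],
  [255,0,0,-0.14,0],
  [255,-0.075,-0.1,-0.14,0],
  [255,-0.1495,-0.1975,-0.14,0],
  [255,-0.1495,-0.1975,-0.14,0],
  [255,-0.1495,-0.1975,-0.13,0],
  [255,-0.1495,-0.1975,-0.11,0],
  [255,-0.1495,-0.1975,-0.09,0],
  [255,-0.1495,-0.1975,-0.075,0],
  [255,-0.1495,-0.1975,-0.06,0],
  [255,-0.1495,-0.1975,-0.05,0],
  [255,-0.1495,-0.1975,-0.04,0],
  [255,-0.1495,-0.1975,-0.03,0],
  [255,-0.1495,-0.1975,-0.02,0],
  [255,-0.1495,-0.1975,-0.01,0],
  [255,-0.1495,-0.1975,-0.005,0],
  [255,-0.1495,-0.1975,0,0],
  [255,-0.1495,-0.1975,0,0],
])

```text
time: 6.15
position: [0.5086, 0.049, 0.0466]
orientation: [0.976, 0.219, -0.001, -0.001]
force: [-0.3, 0.6, 0.0]
finger_gap: 0.0002
```

```bash
python3 go.py|grep -v near
```

```text
6.15 [0.5086 0.049  0.0466] [-0.3  0.6  0. ] 0.0002493236079668514 yaw tool x 0.440598937361046 [-0.001  0.001 -1.   ]
far 0.1 [ 0.1506  0.1974 -0.1339]
far 0.047 [ 0.1507  0.1976 -0.0014]
left 0.1 [ 3.000e-04  1.000e-04 -1.334e-01]
left 0.047 [ 0.0004  0.0003 -0.0009]
right 0.1 [ 0.0008  0.3951 -0.134 ]
right 0.047 [ 0.001   0.3953 -0.0015]
```

>>> send_rows([
  [255,0,0,-0.07,0],
  [255,0,0,-0.14,0],
  [255,0,0.1,-0.14,0],
  [255,0,0.2,-0.14,0],
  [255,0,0.3,-0.14,0],
  [255,0.001,0.395,-0.14,0],
  [255,0.001,0.395,-0.13,0],
  [255,0.001,0.395,-0.11,0],
  [255,0.001,0.395,-0.09,0],
  [255,0.001,0.395,-0.075,0],
  [255,0.001,0.395,-0.06,0],
  [255,0.001,0.395,-0.05,0],
  [255,0.001,0.395,-0.04,0],
  [255,0.001,0.395,-0.03,0],
  [255,0.001,0.395,-0.02,0],
  [255,0.001,0.395,-0.01,0],
  [255,0.001,0.395,-0.005,0],
  [255,0.001,0.395,-0.001,0],
  [255,0.001,0.395,-0.001,0],
])

```text
time: 7.73
position: [0.5761, -0.0936, 0.0464]
orientation: [0.976, 0.218, -0.001, -0.001]
force: [0.1, -0.4, -1.0]
finger_gap: -0.0001
```

>>> send_rows([
  [255,0,0,-0.1,0],
  [255,0,0,-0.2,0],
  [255,0,0,-0.3,0],
  [255,0,0,-0.4,0],
  [255,-0.2,0.3,-0.4,0],
  [255,-0.3,0.5,-0.4,0],
  [255,-0.3,0.5,-0.4,0],
  [255,-0.3,0.5,-0.4,0],
  [255,-0.3,0.5,-0.4,0],
  [255,-0.3,0.5,-0.4,0],
  [255,-0.3,0.5,-0.4,0],
  [255,-0.3,0.5,-0.4,0],
])

```text
time: 8.73
position: [0.5526, -0.3268, 0.2057]
orientation: [0.976, 0.217, -0.001, -0.001]
force: [-0.1, -0.0, -0.7]
finger_gap: -0.0005
```

```bash
python3 - <<'E'
from h import *
a=snapshot("scene")[:,:,::-1]; cv2.imwrite("pics/scene2.png",cv2.resize(a[160:265,210:340],None,fx=5.5,fy=5.5,interpolation=cv2.INTER_CUBIC))
im=snapshot("top")[:,:,::-1]; cv2.imwrite("pics/top2.png",cv2.resize(im[160:260,285:405],None,fx=6,fy=6,interpolation=cv2.INTER_CUBIC))
E
```

```text
(no output)
```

View pics/scene2.png

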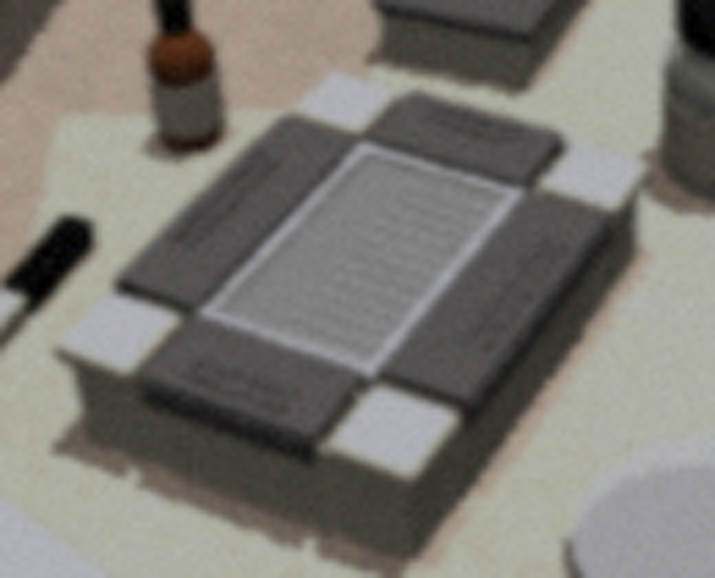

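View pics/top2.png

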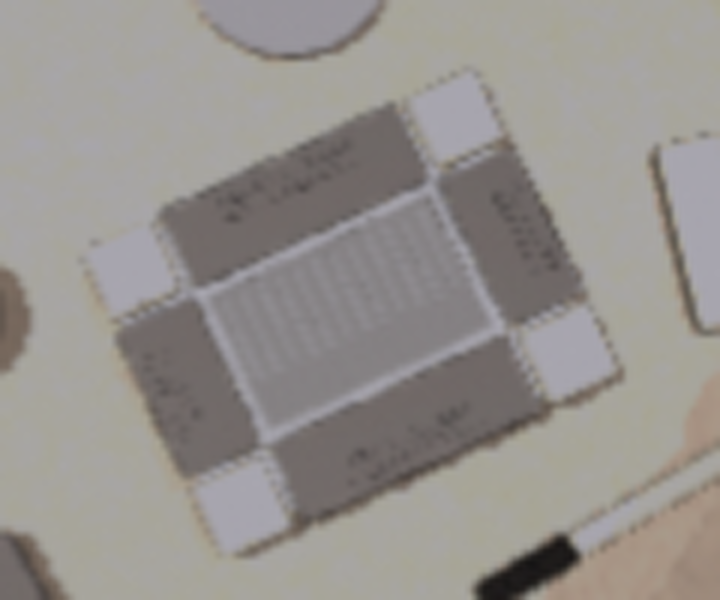

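All four sections look flush and the box hasn't moved (corners are still at the same pixels). I'll check this numerically by projecting the shut outer edges.

```bash
python3 - <<'E'
from h import *
im=cv2.imread("pics/scene2.png"); p=[.5426,-.0224,.442]
P=[]
for n,e in dict(right=[(-.033,-.089),(.033,-.089)],left=[(-.033,.089),(.033,.089)],near=[(-.069,-.053),(-.069,.053)],far=[(.069,-.053),(.069,.053)]).items():
    for z,col in((.046,(0,255,0)),(.053,(0,0,255))):
        q=((proj("scene",box2w(p,[[*a,z] for a in e]))-[210,160]+.5)*5.5-.5).round().astype(int)
        cv2.line(im,tuple(map(int,q[0])),tuple(map(int,q[1])),col,1)
cv2.imwrite("pics/chk.png",im)
E
```

```text
(no output)
```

View pics/chk.png

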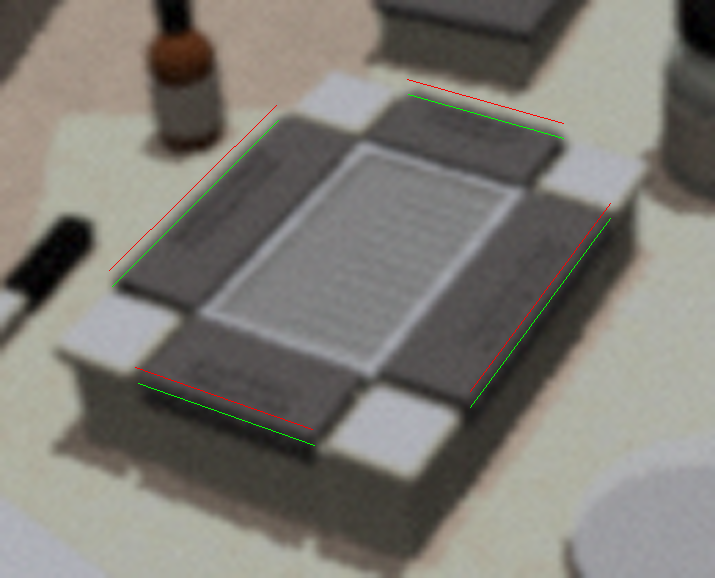

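All four edges lie on the shut (green) lines.

```bash
python3 -c "
from workcell import *
print(finish_job())"
```

```text
the job is handed in; nothing more can be done
None
```

All four rim sections of the large slide box are pressed shut, and I handed the job in at about 9 s on the robot's clock. I pressed near, far, left, then right, with the closed fingertips at each section's press point, taking the tip to about 46–47 mm above the bench.

- **Shut and flush:** in the last camera images all four outer edges lie on the lines projected for a shut lid, within a couple of millimetres. The wrist force read about 1 N or less at the bottom of every press. I could not read the joint angles directly.
- **Nothing disturbed:** the box corners are at the same pixels as before. Its neighbours in view (oil bottle, marker, mailer, dish, jar and small box) look unmoved. The tube rack was outside the final crops, so I did not recheck it, but the arm never went near it.
- **Robot clear:** the gripper ended about 0.2 m up and off to the side of the box, touching nothing.

No check failed or disagreed.

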